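# Seat a bayonet lamp module in the reader and hold it home

## Task

Take the lamp module with the yellow grip out of the grey rack and put it into the round socket on top of the white reader, lugs in the slots. Push it straight down against the spring until its flange sits on the socket rim, and keeping it pressed fully home turn it a quarter turn clockwise (seen from above) as far as it goes. Finish like that, still gripping, pressing and twisting it home - do not let go, as the springs would throw it back - and leave the blue module, the yellow tip box and the jar where they stand.

Things in the scene. Friction and masses are not known exactly. Their poses are not given: they have to be found in the camera images.
- lamp_yellow: Lamp module with a yellow grip, 72 mm tall, 120-195 g. Origin: centre of foot's underside, z up. Steel foot 22 mm in diameter, tapered to 14 mm over its lowest 8 mm; aluminium flange 50 mm in diameter from 26 to 32 mm up. Half a turn about z makes no difference. Starts upright in either well of the rack, flange on the rack's top, origin 8 mm above the table, yaw up to 0.5 rad off the rack's.
- yellow_grip (a point): Centre of the yellow module's flat-sided grip block, 52 mm above its origin: 36 mm in the module's x, 22 mm in y (grasp across y), 40 mm tall, from the flange's top to the module's top. The fingertips may come down to the flange and press on it. Rigid; grip it firmly (40 to 60 N).
- yellow_lug (a point): End of one of the module's two brass lugs, which stick out of the foot along its +x and -x to 18 mm from the axis, 7 mm wide, 10 to 16 mm above the origin (this point: +x lug, 13 mm up).
- lamp_blue: Spare module, same in all but its blue grip; in the other well. Leave it.
- rack: Fixed grey rack block, 90 mm (x) by 200 mm (y) by 34 mm tall, origin at the centre of its underside, with two 42 mm wells at y = +55 and -55 mm.
- reader: Fixed white bench reader, 220 mm (x) by 180 mm (y) by 65 mm tall, origin at the centre of its underside. On its top, 30 mm towards its +x, stands a black round turret, 64 mm in diameter, whose rim is 100 mm above the table: the socket.
- socket (a point): Centre of the socket's mouth, level with the rim, z up, 100 mm above the table. A hole 26 mm in diameter with two slots, 11 mm wide, running out along +x and -x for the lugs (white marks on the rim). The slotted plate is 6 mm thick; only below it can the lugs turn. The module's foot meets the spring seat when its origin is 17 mm below this point.
- home (a point): 26 mm below the socket's mouth: the module's origin when home, flange on the rim, 9 mm down the spring. There it turns only clockwise seen from above: the lugs meet the sprung catch ring after about 10 degrees, a hard stop ends the turn at about 90 degrees. With the push let off it rises 4 mm; let go, it may also turn back.
- spring_seat (a joint): Travel of the spring seat in the socket, m: 0 = up, grows as it is pushed down; 0.009 when the module is home. About 4 N to start it and 11 N at home.
- catch_ring (a joint): Turn of the spring-loaded catch ring in the socket, rad: 0 = at rest, grows as the lugs turn it clockwise; hard stop at 1.42. About 0.05 N m to start it and 0.13 N m at the stop; with friction allow 0.3 N m.
- tip_box: Bystander: closed pipette-tip box, 84 x 124 x 55 mm, yellow with a clear lid, origin under its centre.
- jar: Bystander: white jar with a red cap, 56 mm in diameter, 85 mm tall, origin under its centre.

How it is judged:
By the outcome, as a careful person would: the job done as asked, in the order asked, and still so for the second after the job is handed in, while the arm keeps its last pose, push and grip.
It also fails if it takes over 46 s, if anything falls off the work surface, if the arm or the gripper's body presses on something with over 40 N, if the wrist force passes 120 N, or if a joint passes its speed limit or range.

## Robot

A 7-joint arm with a two-finger parallel gripper is mounted at the origin on the work surface. World frame = base frame: x ahead of the robot, y to its left, z up, the work surface at z = 0. Lengths are in m, angles in rad, forces in N, time in s.
With the tool pointing down it reaches from about 0.4 to 0.85 m from the base axis. Payload 10.4 kg.
Tool frame: the origin (TCP) lies between the finger pads; the fingertips stand 14 mm ahead of it and the grasp point (between the pads) lies 5 mm behind it (r.finger_overhang is the z of the fingertips in the tool frame, in m); z points along the fingers, y is the line along which they close (so a half turn about z gives the same grasp; the last joint's range is limited). The gripper opens to 87 mm and grips with 3 to 60 N. Pads are 19 mm wide; open, the fingers measure 117 mm over their backs; the gripper's body (75 mm by 190 mm) begins 51 mm behind the grasp point.
Start: joints at [-1.155, 0.332, -0.065, 1.46, 0.022, 1.35, -0.088], TCP at [0.266, 0.566, 0.207] pointing down, gripper open.
Joint ranges: [-2.6, 2.6], [-0.5, 2.12], [-1.47, 1.34], [0.16, 2.42], [-1.27, 4.41], [0.06, 2.06], [-2.6, 2.6]. Speed limits (rad/s): [2.22, 2.22, 2.79, 2.79, 3.14, 3.14, 3.14].

## Interface

Orientations are given as a unit quaternion [x, y, z, w].
In Python, from bench import r, optics gives the robot as it stands.
- The arm moves only by the shell command python3 -m pendant 'ROWS' [FORCE]. ROWS is JSON, a list of rows, each a list of 7 numbers: the closure, from -1 (fully open) to 1 (shut), then the shift along the tool's x, y, z scaled (see below), then the turn, a rotation vector about the tool's x, y, z scaled (see below). In form: [[grip, x, y, z, rx, ry, rz], ...]. A call has 1 to 8 rows; each row is the pose to reach, as a shift and turn from the pose commanded when the call began, along the tool's axes at that moment; what a row does not reach only later rows make up. The controller multiplies each number of a shift by 0.3 m and each number of a turn by 120 degrees. A row lasts 1/8 s, in which the tool goes at most 62.5 mm and 10.7 degrees, less where a joint would pass 70% of its speed; a pose out of reach is approached as far as the arm can. A call with a number of a shift or a turn outside -1 to 1 is refused whole. A call with a gripper value outside its range is refused whole. The fingers move at their own pace and stop on an object; FORCE is the grip in N (left out, the last holds). Time passes only in rows, so rows that repeat a pose let the fingers close. It gives the time, the measured TCP pose, the force, the opening and the grip force at its end, in the units of the state.
- r.read_state(): the state, without advancing time (a new reading comes with each control period).
- optics.camera(name): name is "scene" or "side" or "wrist"; returns a dict with "pixels" (480x640x3 uint8, red, green, blue), "vfov" (degrees; the focal length in pixels is half the picture's height over the tangent of half this angle, whatever the lens; pixels are square), "cx", "cy" (the principal point, pixels), "rvec" (rotation vector, rad) and "tvec" (3), from world to camera coordinates, as OpenCV has them. Camera axes: x right, y down, z forward; pixel columns grow to the right and rows downward; lengths in m; the calibration is good to about 2 mm. A picture is of the moment at which its call begins. There is no depth.
- r.close_job(): hands the job in; it is judged then, once.
The state is a dict: "time": time; "joint_positions": joint angles; "joint_vel": joint speeds; "joint_torque": joint torques, N m; "ee_pos": TCP position; "eef_rot": TCP orientation; "ft_force": force on the tool from outside, world axes, zero at the start; "torque": the same for the moment, N m; "width": finger opening in m; "grip_force": force on a finger pad.
Only numpy, scipy, OpenCV 4.12 (cv2) and the standard library are available. Lean on these libraries where they do the work, as an engineer would, in place of code of your own. Each camera call takes 0.05 s, during which the arm holds its last target. There are 200 camera calls.

## Working session

There is one attempt and no reset: what is moved stays moved. The work goes in short steps, Python scripts to look and compute and a shell command to move; the robot and the scene stay as the last step left them, time stands still between calls to the robot, and variables do not carry over. Pictures are saved under pics/ and viewed, at most 10 in all, crops included, and the job is handed in when it is done.

```bash
mkdir -p pics; ls
python3 - <<'E'
from bench import r, optics
import cv2,numpy as np
for n in("scene","side","wrist"):
    c=optics.camera(n); cv2.imwrite(f"pics/{n}0.png",c["pixels"][:,:,::-1]); np.savez(f"pics/{n}0.npz",**c)
    print(n,c["vfov"],c["cx"],c["cy"],c["rvec"],c["tvec"])
print(r.read_state())
E
```

```text
pics
scene 53.108821320347246 320.2999073699949 244.5014984404147 [ 2.08424218  1.64097126 -0.50013334] [-0.21626057 -0.44571119  1.36739284]
side 47.656940741285645 307.5100214826383 240.84011202743454 [ 2.3317366  -0.08616435  0.06587744] [-0.62543511  0.13724396  1.34659983]
wrist 62.89575665329791 319.46901421634277 234.7122883137049 [-2.45537958 -1.56039487 -0.20799398] [-0.62466899 -0.03080851  0.38958261]
{'time': 0.15, 'joint_positions': array([-1.1546039 ,  0.33272583, -0.06470751,  1.46074023,  0.02158649,
        1.34989569, -0.08854648]), 'joint_vel': array([ 0.00062727, -0.00359014,  0.00057751, -0.00328453,  0.00198885,
        0.00047888, -0.00052751]), 'joint_torque': array([ 1.09331471e-03, -6.23634410e+01,  2.48300802e-02, -3.90145612e+01,
       -6.13534288e-02,  3.71352048e-02,  8.25862276e-05]), 'ee_pos': array([0.26539092, 0.56551648, 0.20594117]), 'eef_rot': array([ 2.17652811e-01,  9.76026109e-01, -5.27454605e-04, -1.02121740e-04]), 'ft_force': array([-0.26223816,  0.26848324,  0.5134769 ]), 'torque': array([0.01198615, 0.02140399, 0.00544391]), 'grip_force': 0.0, 'width': 0.08670150207808995}
```

View pics/scene0.png

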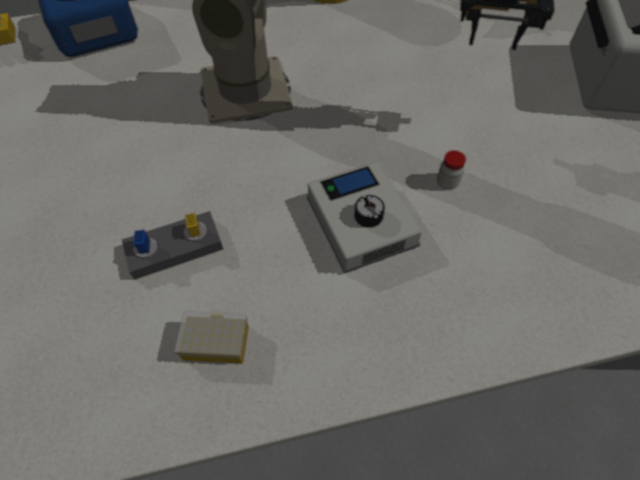

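View pics/side0.png

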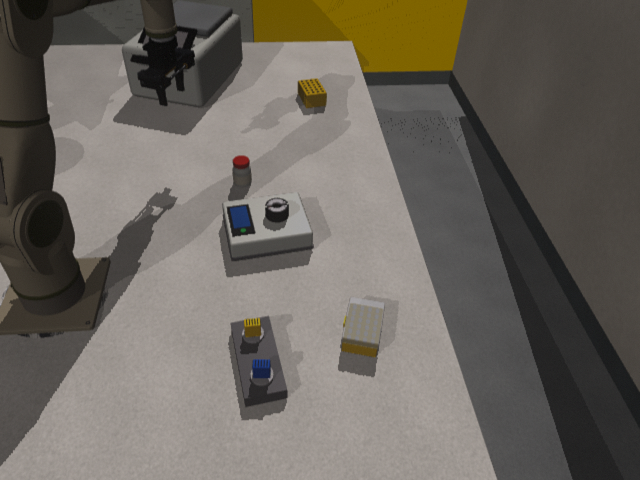

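The scene view shows the yellow module at about (193,226), blue at (142,241), the turret at (370,210) and the jar at (453,170). In the side view, yellow is at (252,328), blue at (262,370) and the turret at (277,209).

```bash
cat > h.py <<'E'
import numpy as np, cv2
from scipy.spatial.transform import Rotation as R
def ray(c,uv):
    f=240/np.tan(np.radians(float(c["vfov"]))/2)
    Rm=R.from_rotvec(c["rvec"]).as_matrix()
    d=Rm.T@np.array([(uv[0]-c["cx"])/f,(uv[1]-c["cy"])/f,1.]); return -Rm.T@np.asarray(c["tvec"]),d
def plane(c,uv,z):
    o,d=ray(c,uv); return o+d*(z-o[2])/d[2]
def tri(c1,u1,c2,u2):
    A=np.zeros((3,3));b=np.zeros(3);L=[ray(c1,u1),ray(c2,u2)]
    for o,d in L:
        d=d/np.linalg.norm(d);P=np.eye(3)-np.outer(d,d);A+=P;b+=P@o
    x=np.linalg.solve(A,b); return x,[np.linalg.norm(np.cross(x-o,d/np.linalg.norm(d))) for o,d in L]
def blobs(img,lo,hi,mn=20):
    m=cv2.inRange(cv2.cvtColor(img,cv2.COLOR_RGB2HSV),lo,hi)
    n,l,s,ce=cv2.connectedComponentsWithStats(m)
    return m,l,[(i,s[i],ce[i]) for i in range(1,n) if s[i,4]>=mn]
def tool(state,p,yaw=None):
    """shift from measured TCP to p in command units; tool axes"""
    M=R.from_quat(state["eef_rot"]); return M.inv().apply(np.asarray(p)-state["ee_pos"])/0.3, M.as_matrix()
E
python3 - <<'E'
from h import *
S=np.load("pics/scene0.npz");D=np.load("pics/side0.npz")
for n,c in(("scene",S),("side",D)):
    for nm,lo,hi in(("yel",(18,130,80),(32,255,255)),("blue",(108,130,50),(125,255,255)),("red",(0,150,80),(6,255,255)),("dark",(0,0,0),(180,255,45))):
        for i,s,ce in blobs(c["pixels"],lo,hi,40)[2]: print(n,nm,s,ce.round(1))
print(tri(S,(193,226),D,(252,328)),tri(S,(142,241),D,(262,370)))
print(plane(S,(370,205),.1),plane(D,(277,204),.1))
for c,pts in((S,[(308,184),(372,166),(419,236),(347,262)]),(D,[(223,200),(297,194),(311,233),(228,243)])):
    for p in pts: print(plane(c,p,.065).round(3))
W=np.load("pics/wrist0.npz"); o,d=ray(W,(W["cx"],W["cy"]));print("wrist cam",o,d, plane(W,(320,240),0))
E
```

```text
scene yel [  0  13  15  27 240] [ 6.8 24.8]
scene yel [186 214  14  19 152] [191.5 221.2]
scene yel [240 326   8  36  61] [243.9 344.1]
scene blue [  39    0   97   35 1041] [87.6 11.5]
scene blue [333 169  42  24 350] [354.4 180.3]
scene blue [133 231  16  22 260] [141.2 241.3]
scene red [445 151  20  15 222] [454.9 158.2]
scene dark [ 194    0   73  104 3994] [230.5  45.7]
scene dark [ 461    0   93   50 1698] [509.5  12.8]
scene dark [587   0  23  56 669] [597.6  25.1]
scene dark [  44   20   92   37 1026] [86.4 41.9]
scene dark [631  25   9   9  58] [636.   29.2]
scene dark [244 112  26   8  87] [255.8 116.1]
scene dark [322 167  56  33 319] [342.8 186.6]
scene dark [364 197  11  11  51] [368.3 203.2]
scene dark [354 204  30  23 285] [367.1 219. ]
scene dark [172 225  13  14 131] [178.2 231.7]
scene dark [363 241  42  23 350] [383.  252.1]
scene dark [124 242  10  13  99] [128.5 248.1]
scene dark [131 242  91  36 662] [176.1 260. ]
scene dark [590 355  50  14 339] [621.6 363.6]
side yel [  252     0   216    73 11679] [369.7  29.1]
side yel [298  79  28  17 318] [311.8  87. ]
sid
[... 739 characters left out ...]
6  46] [ 44.8 334.4]
side dark [240 340  19  14 167] [248.3 347.7]
side dark [245 379  42  27 494] [262. 395.]
(array([ 0.4891385 , -0.17545289,  0.05576227]), [np.float64(0.0027855747392727475), np.float64(0.002785574739273019)]) (array([ 0.50696975, -0.28518722,  0.0578499 ]), [np.float64(0.00013979322064992193), np.float64(0.0001397932206497623)])
[0.56103934 0.19747143 0.1       ] [0.55996187 0.20431825 0.1       ]
[0.445 0.089 0.065]
[0.427 0.245 0.065]
[0.639 0.284 0.065]
[0.664 0.121 0.065]
[0.41  0.273 0.065]
[0.62  0.288 0.065]
[0.646 0.122 0.065]
[0.428 0.097 0.065]
wrist cam [0.19955913 0.59669885 0.38348632] [ 0.2378729  -0.11241261 -0.96476934] [0.29938462 0.55013817 0.        ]
```

```bash
python3 -m pendant '[[-1,-0.9,-0.47,-0.2,0,0,-0.27],[-1,-0.9,-0.47,-0.2,0,0,-0.27],[-1,-0.9,-0.47,-0.2,0,0,-0.27],[-1,-0.9,-0.47,-0.2,0,0,-0.27],[-1,-0.9,-0.47,-0.2,0,0,-0.27],[-1,-0.9,-0.47,-0.2,0,0,-0.27]]'
python3 - <<'E'
from h import *
from bench import r
s=r.read_state();print(s["joint_positions"].round(3),tool(s,(.545,.20,.26)))
E
```

```text
time: 0.9
ee_pos: [0.4536, 0.3188, 0.2675]
eef_rot: [-0.059, 0.998, -0.0, 0.001]
ft_force: [0.1, 0.6, -0.1]
width: 0.0872
grip_force: 0.0
[-0.746  0.147  0.056  1.561 -0.007  1.433  1.   ] (array([-0.25570476, -0.42935497,  0.02593955]), array([[-9.92991183e-01, -1.18168411e-01,  2.17655250e-03],
       [-1.18169345e-01,  9.92993410e-01, -3.05060601e-04],
       [-2.12525377e-03, -5.60124271e-04, -9.99997585e-01]]))
```

```bash
python3 -m pendant '[[-1,-0.26,-0.43,0.03,0,0,0],[-1,-0.26,-0.43,0.03,0,0,0],[-1,-0.26,-0.43,0.03,0,0,0],[-1,-0.26,-0.43,0.03,0,0,0]]'
python3 - <<'E'
from h import *
from bench import r,optics
c=optics.camera("wrist"); cv2.imwrite("pics/w1.png",c["pixels"][:,:,::-1]); np.savez("pics/w1.npz",**c)
print(r.read_state()["ee_pos"],r.read_state()["joint_vel"])
E
```

```text
time: 1.4
ee_pos: [0.5444, 0.2037, 0.2569]
eef_rot: [-0.062, 0.998, -0.0, -0.0]
ft_force: [-0.9, 1.0, -0.1]
width: 0.0873
grip_force: 0.0
[0.54344563 0.20567075 0.25702732] [-0.0236115  -0.00730434 -0.02947484  0.00255879 -0.00440423  0.0013686
 -0.00663155]
```

View pics/w1.png

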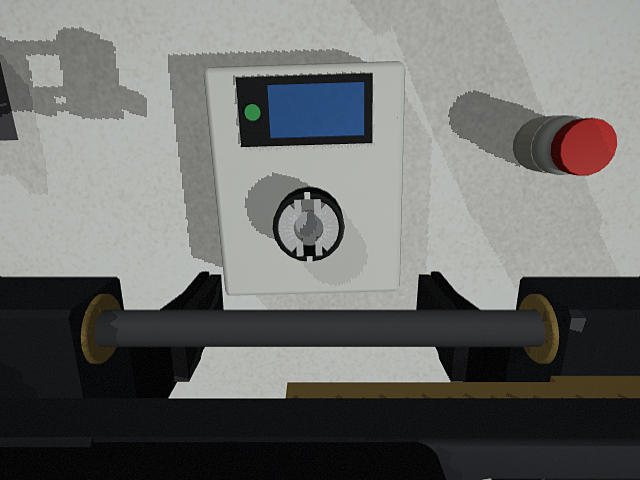

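The wrist view shows the socket at (308,225) with its slots near-vertical, the reader's edges close to parallel with the image, and the jar at (583,146).

Run:
```python
from h import *
c=np.load("pics/w1.npz");img=c["pixels"];g=cv2.cvtColor(img,cv2.COLOR_RGB2GRAY)
x0,y0=258,175;cr=g[y0:y0+100,x0:x0+100]
n,l,s,ce=cv2.connectedComponentsWithStats((cr<60).astype(np.uint8))
k=1+np.argmax(s[1:,4]);m=(l==k).astype(np.uint8)
pts=np.vstack([p for p in cv2.findContours((cr<60).astype(np.uint8),cv2.RETR_EXTERNAL,cv2.CHAIN_APPROX_NONE)[0] if len(p)>20])
h=cv2.convexHull(pts);e=cv2.fitEllipse(h);print("ring",np.array(e[0])+(x0,y0),e[1],s[k])
ctr=np.array(e[0])+(x0,y0);P=plane(c,ctr,.1);print(P, "diam",np.linalg.norm(plane(c,ctr+(e[1][0]/2,0),.1)-P)*2)
# polar sample of brightness on rim
xs=[]
for rad in(26,28,30):
    a=np.radians(np.arange(0,360,2));
    row=[]
    for t in a:
        w=P+np.array([np.cos(t),np.sin(t),0])*rad/1000
        f=240/np.tan(np.radians(float(c["vfov"]))/2);q=R.from_rotvec(c["rvec"]).apply(w)+c["tvec"]
        row.append(g[int(round(q[1]/q[2]*f+c["cy"])),int(round(q[0]/q[2]*f+c["cx"]))])
    row=np.array(row);print(rad,[(int(np.degrees(a[i])),int(row[i])) for i in range(180) if row[i]>110])
for A,B in(((208,75),(227,285)),((403.5,75),(401,285)),((215,68),(395,63)),((235,293),(395,289))):
    a,b=plane(c,A,.065),plane(c,B,.065);print(a.round(4),b.round(4),np.degrees(np.arctan2(*(b-a)[[1,0]])))
cv2.imwrite("pics/w1c.png",cv2.resize(img[160:290,240:380,::-1],None,fx=4.3,fy=4.3,interpolation=cv2.INTER_CUBIC))
```

```text
ring [308.27041626 224.18625641] (70.7092056274414, 74.29389953613281) [  15   12   71   74 1412]
[0.55438684 0.19565297 0.1       ] diam 0.06201594479243343
26 [(22, 178), (24, 162), (26, 160), (28, 160), (29, 164), (32, 179), (42, 167), (44, 161), (46, 161), (48, 161), (50, 162), (52, 162), (54, 163), (56, 160), (58, 160), (59, 164), (62, 164), (64, 164), (66, 166), (68, 162), (70, 166), (72, 163), (74, 163), (76, 168), (78, 168), (80, 182), (82, 178), (84, 170), (86, 153), (88, 172), (90, 144), (92, 143), (94, 144), (96, 137), (186, 197), (188, 182), (190, 178), (192, 190), (194, 129), (268, 144), (270, 176), (272, 179), (274, 176), (276, 174), (278, 154), (280, 168), (282, 172), (284, 172), (286, 172), (288, 174), (290, 164), (292, 164), (294, 167), (296, 167), (298, 162), (300, 164), (302, 161), (304, 162), (306, 159), (308, 161), (310, 161), (312, 161), (314, 159), (316, 162), (318, 160), (320, 160), (322, 162), (324, 160), (326, 161), (328, 160), (330, 160), (332, 161), (334, 172), (336, 172), (344, 175), (346, 163), (348, 160), (350, 160), (352, 163), (354, 172), (356, 119)]
28 [(22, 173), (24, 162), (26, 162), (28, 166), (29, 175), (42, 183), (44, 180), (46, 176), (48, 175), (50, 116), (54, 178), (56, 178), (58, 151), (66, 155), (186, 207), (188, 191), (190, 188), (192, 196), (194, 165), (298, 115), (306, 155), (308, 123), (310, 126), (312, 178), (316, 174), (318, 169), (320, 181), (322, 176), (324, 146), (326, 167), (328, 167), (330, 171), (332, 171), (334, 180), (336, 149), (346, 178), (348, 164), (350, 161), (352, 164), (354, 168), (356, 176)]
30 [(4, 198), (6, 186), (8, 184), (10, 185), (12, 194), (24, 125), (348, 178), (350, 175)]
[0.4399 0.0926 0.065 ] [0.636  0.1214 0.065 ] 8.359616981545507
[0.4187 0.2631 0.065 ] [0.6142 0.296  0.065 ] 9.560217244810648
[0.4334 0.0984 0.065 ] [0.41  0.254 0.065] 98.54431231404733
[0.6437 0.13   0.065 ] [0.6193 0.2907 0.065 ] 98.63403072591747
```

View pics/w1c.png

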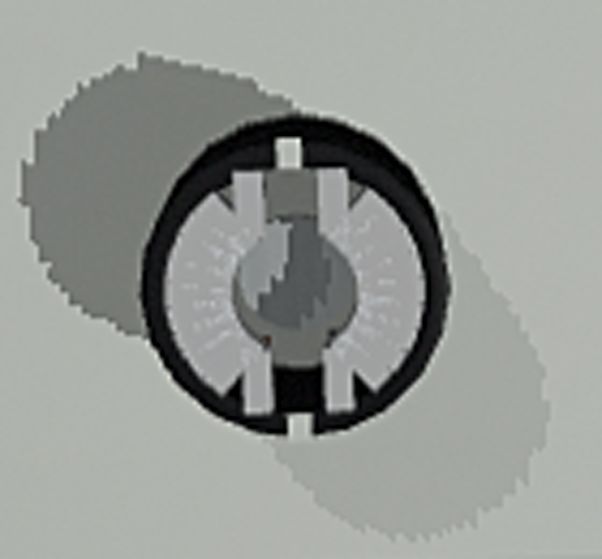

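```bash
python3 - <<'E'
from h import *
c=np.load("pics/w1.npz")
a,b=plane(c,(307,195.3),.1),plane(c,(309.8,258.8),.1);print(a,b,(a+b)/2,np.linalg.norm(b-a),np.degrees(np.arctan2(*(b-a)[[1,0]])))
E
python3 -m pendant '[[-1,0.28,-0.95,0.03,0,0,0],[-1,0.28,-0.95,0.03,0,0,0],[-1,0.28,-0.95,0.03,0,0,0],[-1,0.28,-0.95,0.03,0,0,0],[-1,0.28,-0.95,0.03,0,0,0],[-1,0.28,-0.95,0.03,0,0,0]]'
python3 -m pendant '[[-1,0.09,-0.29,0.03,0,0,0],[-1,0.09,-0.29,0.03,0,0,0],[-1,0.09,-0.29,0.03,0,0,0],[-1,0.09,-0.29,0.03,0,0,0]]'
python3 - <<'E'
from h import *
from bench import r,optics
c=optics.camera("wrist"); cv2.imwrite("pics/w2.png",c["pixels"][:,:,::-1]); np.savez("pics/w2.npz",**c)
print(r.read_state()["ee_pos"],r.read_state()["joint_positions"])
E
```

```text
[0.52913454 0.19161113 0.1       ] [0.58599913 0.20071939 0.1       ] [0.55756684 0.19616526 0.1       ] 0.05758942347222583 9.100030833687295
time: 2.2
ee_pos: [0.4957, -0.0899, 0.2488]
eef_rot: [-0.061, 0.998, 0.0, 0.0]
ft_force: [0.2, 0.4, 0.0]
width: 0.0871
grip_force: 0.0
time: 2.7
ee_pos: [0.4815, -0.175, 0.2394]
eef_rot: [-0.065, 0.998, 0.0, 0.0]
ft_force: [0.4, 0.1, -0.4]
width: 0.0869
grip_force: 0.0
[ 0.48144734 -0.17505945  0.2394992 ] [-0.1849885   0.05375268  0.46665987  1.72698357 -0.02539693  1.36678737
  1.98748043]
```

View pics/w2.png

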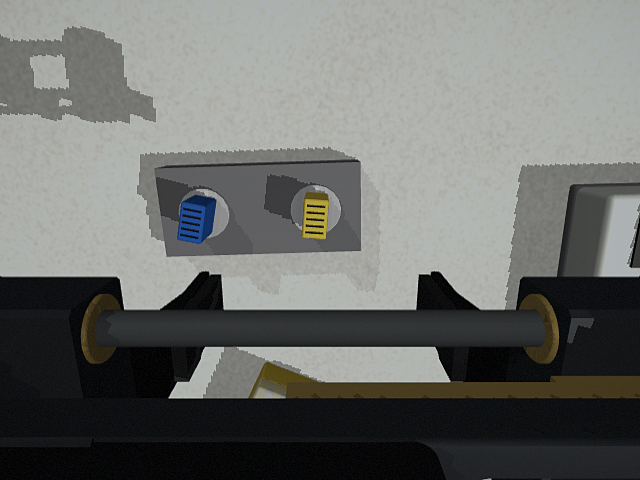

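The yellow grip's top is around (315,217) on its flange centred near (316,209), long side nearly vertical. Blue is at (197,218) and the reader is to the right.

Run:
```python
from h import *
c=np.load("pics/w2.npz");img=c["pixels"]
m,l,bl=blobs(img,(18,130,60),(34,255,255),100)
for i,s,ce in bl:print(s,ce)
x0,y0=270,165
cr=img[y0:y0+90,x0:x0+95]; hsv=cv2.cvtColor(cr,cv2.COLOR_RGB2HSV)
cv2.imwrite("pics/w2c.png",cv2.resize(cr[:,:,::-1],None,fx=6,fy=6,interpolation=cv2.INTER_NEAREST))
k=(((hsv[:,:,1]<40)&(hsv[:,:,2]>120))).astype(np.uint8)
n,l,s,ce=cv2.connectedComponentsWithStats(k);
for i in range(1,n):
    if s[i,4]>100: print("fl",s[i]+[x0,y0,0,0,0])
```

```text
[302 192  27  47 985] [315.00812183 215.02436548]
[ 81 294  22  69 372] [ 87.77150538 329.00806452]
[530 294  29  69 518] [549.91698842 327.94594595]
[ 249  362  391   36 6475] [456.78826255 387.20555985]
fl [270 165  95  90 625]
fl [312 185  29  47 463]
```

View pics/w2c.png

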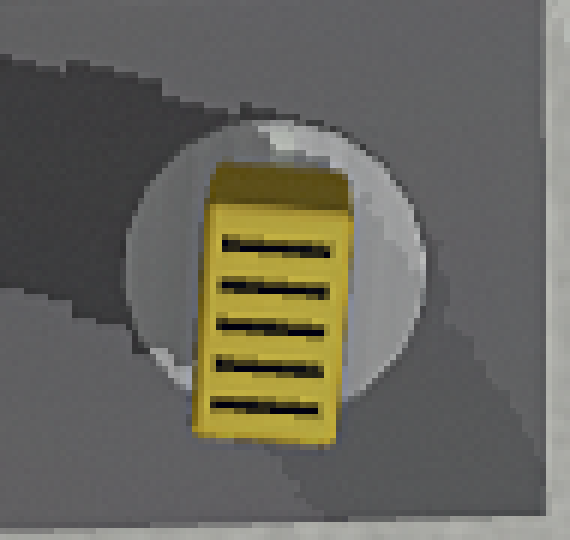

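Run:
```python
from h import *
from bench import r
c=np.load("pics/w2.npz");P=[plane(c,(270+u/6,165+v/6),.08) for u,v in((207,203),(352,212),(336,443),(194,433))]
P=np.array(P);ctr=P.mean(0);print(ctr,[np.linalg.norm(P[i]-P[i-1]).round(4) for i in range(4)])
d=(P[0]+P[1]-P[2]-P[3]);e=P[1]+P[2]-P[0]-P[3]
print("yaw x",np.degrees(np.arctan2(d[1],d[0])),"y",np.degrees(np.arctan2(e[1],e[0])))
F=plane(c,(270+275/6,165+270/6),.04);print("flange",F,np.linalg.norm(plane(c,(270+426/6,210),.04)-plane(c,(270+124/6,210),.04)))
s=r.read_state();t,M=tool(s,ctr);print(t*.3,M,np.degrees(np.arctan2(M[1,0],M[0,0])))
```

```text
[ 0.48685642 -0.17700663  0.08      ] [np.float64(0.0347), np.float64(0.021), np.float64(0.0349), np.float64(0.0212)]
yaw x -176.20302967903572 y 93.5594723759573
flange [ 0.48698307 -0.17689524  0.04      ] 0.049288211736545684
[-0.00508429 -0.00274415  0.15949816] [[-9.91504275e-01 -1.30074087e-01  6.92329567e-05]
 [-1.30074006e-01  9.91504038e-01  7.04220779e-04]
 [-1.60245631e-04  6.89232505e-04 -9.99999750e-01]] -172.5261310175289
```

```bash
python3 -m pendant '[[-1,-0.017,-0.009,0.3,0,0,0.031],[-1,-0.017,-0.009,0.42,0,0,0.031],[-1,-0.017,-0.009,0.42,0,0,0.031],[-1,-0.017,-0.009,0.42,0,0,0.031]]' 50
python3 - <<'E'
from h import *
from bench import r
s=r.read_state();t,M=tool(s,(.4869,-.1770,.0555));print(s["ee_pos"],t,np.degrees(np.arctan2(M[1,0],M[0,0])))
E
```

```text
time: 3.25
ee_pos: [0.4874, -0.1792, 0.1157]
eef_rot: [-0.032, 1.0, -0.0, 0.001]
ft_force: [-0.2, -0.3, -0.4]
width: 0.0867
grip_force: 0.0
[ 0.48741028 -0.17918874  0.11568002] [0.00163918 0.00745824 0.20059462] -176.38139895195116
```

```bash
python3 -m pendant '[[-1,0.001,0.005,0.1,0,0,0],[-1,0.001,0.005,0.2,0,0,0],[-1,0.001,0.005,0.2,0,0,0],[-1,0.001,0.005,0.2,0,0,0]]'
python3 -m pendant '[[1,0,0,0,0,0,0],[1,0,0,0,0,0,0],[1,0,0,0,0,0,0],[1,0,0,0,0,0,0],[1,0,0,0,0,0,0],[1,0,0,0,0,0,0]]' 55
```

```text
time: 3.75
ee_pos: [0.4873, -0.1785, 0.0561]
eef_rot: [-0.031, 1.0, -0.0, 0.002]
ft_force: [-0.1, 0.2, 0.2]
width: 0.087
grip_force: 0.0
time: 4.5
ee_pos: [0.4856, -0.1782, 0.0535]
eef_rot: [-0.031, 1.0, 0.0, -0.0]
ft_force: [-0.0, -0.6, 0.3]
width: 0.0348
grip_force: 0.0
```

```bash
python3 -m pendant '[[1,0,0,0,0,0,0],[1,0,0,0,0,0,0],[1,0,0,0,0,0,0],[1,0,0,0,0,0,0],[1,0,0,0,0,0,0],[1,0,0,0,0,0,0]]' 55
python3 - <<'E'
from bench import r
s=r.read_state();print(s["ee_pos"],s["ft_force"],s["torque"])
E
```

```text
time: 5.25
ee_pos: [0.4856, -0.1782, 0.0535]
eef_rot: [-0.031, 1.0, 0.0, -0.0]
ft_force: [-0.2, 0.4, -0.3]
width: 0.0211
grip_force: 55.0
[ 0.48559032 -0.17822275  0.0534806 ] [-0.217138    0.40254471 -0.30235837] [0.01264197 0.00214869 0.02078133]
```

```bash
python3 -m pendant '[[1,0,0,-0.2,0,0,0],[1,0,0,-0.4,0,0,0],[1,0,0,-0.5,0,0,0],[1,-0.08,0.25,-0.5,0,0,-0.02],[1,-0.15,0.45,-0.5,0,0,-0.046],[1,-0.2,0.65,-0.5,0,0,-0.046],[1,-0.25,0.8,-0.5,0,0,-0.046],[1,-0.25,0.8,-0.5,0,0,-0.046]]'
python3 - <<'E'
from h import *
from bench import r
s=r.read_state();t,M=tool(s,(.5563,.1950,.19));print(s["ee_pos"],t,np.degrees(np.arctan2(M[1,0],M[0,0])))
E
```

```text
time: 6.25
ee_pos: [0.5455, 0.072, 0.2028]
eef_rot: [-0.083, 0.997, 0.001, -0.0]
ft_force: [0.7, -0.7, -1.4]
width: 0.0214
grip_force: 55.0
[0.54550134 0.07197012 0.20281597] [-0.1035435   0.39838425  0.04325609] -170.45397562882977
```

```bash
python3 -m pendant '[[1,-0.05,0.2,0.04,0,0,0],[1,-0.104,0.398,0.04,0,0,0],[1,-0.104,0.398,0.04,0,0,0],[1,-0.104,0.398,0.04,0,0,0],[1,-0.104,0.398,0.04,0,0,0]]'
python3 - <<'E'
from h import *
from bench import r,optics
for n in("wrist","side","scene"):
    c=optics.camera(n); np.savez(f"pics/{n}3.npz",**c); cv2.imwrite(f"pics/{n}3.png",c["pixels"][:,:,::-1])
S=cv2.imread("pics/scene3.png");D=cv2.imread("pics/side3.png");W=cv2.imread("pics/wrist3.png")
a=cv2.resize(S[130:250,320:430],None,fx=3,fy=3,interpolation=2);b=cv2.resize(D[130:250,225:335],None,fx=3,fy=3,interpolation=2);w=W[140:380,160:480]
o=np.zeros((610,680,3),np.uint8);o[:360,:330]=a;o[:360,340:670]=b;o[365:605,:320]=w
cv2.imwrite("pics/comb3.png",o[:600])
s=r.read_state();t,M=tool(s,(.5563,.1950,.19));print(s["ee_pos"],t,np.degrees(np.arctan2(M[1,0],M[0,0])))
E
```

```text
time: 6.88
ee_pos: [0.558, 0.1868, 0.1917]
eef_rot: [-0.078, 0.997, -0.0, 0.0]
ft_force: [-0.1, 0.5, -2.3]
width: 0.0212
grip_force: 55.0
[0.55790593 0.18763879 0.19177238] [0.00146748 0.02507147 0.00590841] -171.03778686238792
```

View pics/comb3.png

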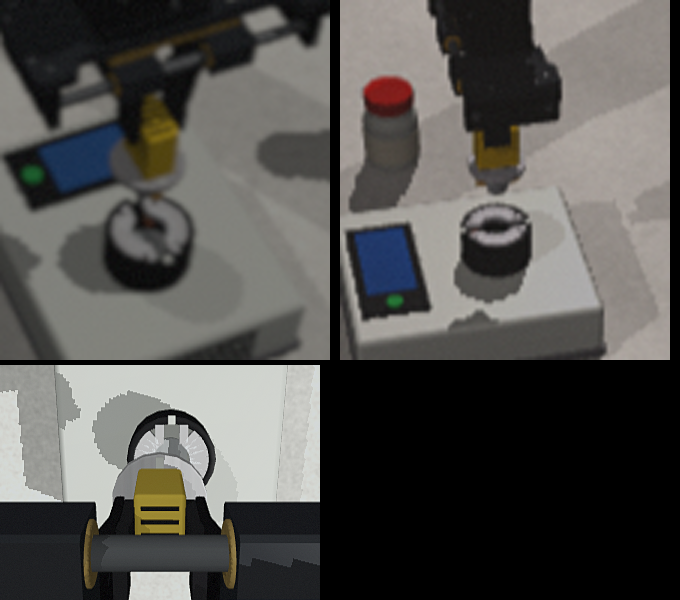

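Held upright, still short of the socket in y. I'll settle there and compare the held flange and the socket in one wrist view.

```bash
python3 -m pendant '[[1,0.001,0.022,0.0,0,0,0],[1,0.001,0.022,0,0,0,0],[1,0.001,0.022,0,0,0,0],[1,0.001,0.022,0,0,0,0]]'
python3 - <<'E'
from h import *
from bench import r,optics
c=optics.camera("wrist"); np.savez("pics/w4.npz",**c);W=c["pixels"][:,:,::-1]
cv2.imwrite("pics/w4.png",cv2.resize(W[170:310,240:420],None,fx=4,fy=4,interpolation=cv2.INTER_NEAREST))
s=r.read_state();t,M=tool(s,(.5563,.1950,.19));print(s["ee_pos"],t,np.degrees(np.arctan2(M[1,0],M[0,0])))
E
```

```text
time: 7.52
ee_pos: [0.5564, 0.1951, 0.1915]
eef_rot: [-0.079, 0.997, 0.0, 0.0]
ft_force: [-0.1, 0.5, -1.1]
width: 0.021
grip_force: 55.0
[0.55636924 0.19510555 0.19151994] [ 0.00028334 -0.00031101  0.00506648] -170.94736389118103
```

View pics/w4.png

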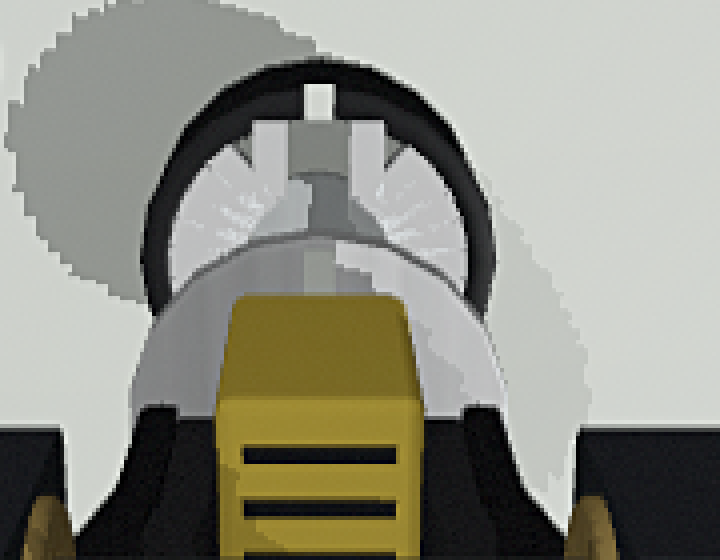

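Run:
```python
from h import *
from bench import r
c=np.load("pics/w4.npz");T=r.read_state()["ee_pos"];zf=T[2]-.0135
ux=np.array([np.cos(np.radians(9.05)),np.sin(np.radians(9.05)),0])
f=plane(c,(319.5,170+237/4),zf);print("flange ctr",f+.025*ux-T)
print("flange L/R",[((plane(c,(240+u/4,170+v/4),zf)-T)*1e3).round(1) for u,v in((131,415),(506,415))])
print("fl width",np.linalg.norm(plane(c,(240+131/4,273),zf)-plane(c,(240+506/4,273),zf)))
m=plane(c,(319.75,195.5),.1);print("socket via mark",m+.0288*ux, "target-TCP",m+.0288*ux-T)
print("ring mid",[plane(c,(240+u/4,170+260/4),.1) for u in(143,493)])
g=[plane(c,(240+u/4,170+400/4),zf+.04) for u in(217,424)];print("grip top front",np.mean(g,0)+.018*ux-T,np.linalg.norm(g[1]-g[0]))
```

```text
flange ctr [ 0.00156947  0.00103784 -0.0135    ]
flange L/R [array([  4.3, -23.1, -13.5]), array([ -3.4,  25. , -13.5])]
fl width 0.04863199593109684
socket via mark [0.55771693 0.19629849 0.1       ] target-TCP [ 0.00134768  0.00119294 -0.09151994]
ring mid [array([0.56219134, 0.16533683, 0.1       ]), array([0.5523956, 0.2267863, 0.1      ])]
grip top front [0.00143668 0.00126895 0.0265    ] 0.021182464797603478
```

```bash
python3 -m pendant '[[1,0,0,0.07,0,0,0],[1,0,0,0.13,0,0,0],[1,0,0,0.13,0,0,0],[1,0,0,0.13,0,0,0]]'
python3 - <<'E'
from h import *
from bench import r
s=r.read_state();t,M=tool(s,(.5563,.1951,.1290));print(s["ee_pos"],t,np.degrees(np.arctan2(M[1,0],M[0,0])),s["torque"])
E
```

```text
time: 8.07
ee_pos: [0.5566, 0.1953, 0.1531]
eef_rot: [-0.079, 0.997, 0.0, 0.0]
ft_force: [0.5, -0.0, -2.0]
width: 0.0214
grip_force: 55.0
[0.55660473 0.19529915 0.15305511] [ 0.00114895 -0.00050962  0.08018304] -170.94235958025357 [ 0.04916184 -0.00880727 -0.03384768]
```

Aligned, so I'll lower in steps while watching the force.

```bash
python3 -m pendant '[[1,0.001,0,0.02,0,0,0],[1,0.001,0,0.04,0,0,0],[1,0.001,0,0.04,0,0,0],[1,0.001,0,0.04,0,0,0]]'; python3 -m pendant '[[1,0,0,0.01,0,0,0],[1,0,0,0.02,0,0,0],[1,0,0,0.03,0,0,0],[1,0,0,0.03,0,0,0]]'
```

```text
time: 8.57
ee_pos: [0.5561, 0.1952, 0.1407]
eef_rot: [-0.079, 0.997, 0.0, 0.0]
ft_force: [-0.7, 0.8, -0.7]
width: 0.0216
grip_force: 55.0
time: 9.07
ee_pos: [0.5558, 0.1951, 0.1312]
eef_rot: [-0.079, 0.997, -0.0, -0.0]
ft_force: [0.3, 0.0, -1.6]
width: 0.0214
grip_force: 55.0
```

```bash
python3 -m pendant '[[1,0,0,0.01,0,0,0],[1,0,0,0.02,0,0,0],[1,0,0,0.02,0,0,0]]'; python3 -m pendant '[[1,0,0,0.01,0,0,0],[1,0,0,0.02,0,0,0],[1,0,0,0.02,0,0,0]]'
```

```text
time: 9.45
ee_pos: [0.5563, 0.1953, 0.126]
eef_rot: [-0.079, 0.997, 0.0, 0.0]
ft_force: [-0.3, 0.0, 4.0]
width: 0.0215
grip_force: 55.0
time: 9.82
ee_pos: [0.5565, 0.1953, 0.1204]
eef_rot: [-0.079, 0.997, 0.0, 0.001]
ft_force: [-1.4, -1.0, 7.9]
width: 0.0214
grip_force: 55.0
```

```bash
python3 -m pendant '[[1,0,0,0.005,0,0,0],[1,0,0,0.005,0,0,0],[1,0,0,0.005,0,0,0]]'; python3 -m pendant '[[1,0,0,0.005,0,0,0],[1,0,0,0.005,0,0,0],[1,0,0,0.005,0,0,0]]'
```

```text
time: 10.2
ee_pos: [0.5567, 0.1953, 0.1195]
eef_rot: [-0.079, 0.997, 0.0, 0.001]
ft_force: [-2.7, -1.0, 12.2]
width: 0.0215
grip_force: 55.0
time: 10.58
ee_pos: [0.5567, 0.1953, 0.1194]
eef_rot: [-0.079, 0.997, 0.001, 0.001]
ft_force: [-9.2, -3.5, 23.3]
width: 0.0213
grip_force: 55.0
```

```bash
python3 -m pendant '[[1,0.002,0,0,0,0,0],[1,0.002,0,0,0,0,0.06],[1,0.002,0,0,0,0,0.12],[1,0.002,0,0,0,0,0.18],[1,0.002,0,0,0,0,0.18]]'
python3 - <<'E'
from h import *
from bench import r
s=r.read_state();M=R.from_quat(s["eef_rot"]).as_matrix();print(s["torque"],M.T@s["ft_force"],np.degrees(np.arctan2(M[1,0],M[0,0])),s["joint_positions"])
E
```

```text
time: 11.2
ee_pos: [0.5574, 0.1958, 0.1194]
eef_rot: [0.11, 0.994, 0.001, 0.002]
ft_force: [-1.9, -0.2, 18.2]
width: 0.0213
grip_force: 55.0
[-0.17834574  0.35964415 -0.05516015] [  1.72320514  -0.52941264 -18.24583858] 167.34876715018046 [-0.62137034  0.31626512  0.24906683  1.68337014 -0.0845628   1.14717305
  1.00023498]
```

```bash
python3 -m pendant '[[1,0,0,0.003,0,0,0.06],[1,0,0,0.003,0,0,0.12],[1,0,0,0.003,0,0,0.18],[1,0,0,0.003,0,0,0.24],[1,0,0,0.003,0,0,0.24]]'
python3 - <<'E'
from h import *
from bench import r
s=r.read_state();M=R.from_quat(s["eef_rot"]).as_matrix();print(s["torque"],M.T@s["ft_force"],np.degrees(np.arctan2(M[1,0],M[0,0])),s["joint_positions"])
E
```

```text
time: 11.82
ee_pos: [0.558, 0.1963, 0.1194]
eef_rot: [0.354, 0.935, 0.003, 0.002]
ft_force: [-1.1, 0.6, 22.4]
width: 0.021
grip_force: 55.1
[-0.10220881  0.41402607 -0.01587265] [  1.14836298  -0.09922332 -22.45179564] 138.56437272767812 [-0.68198227  0.32047581  0.32283898  1.68646144 -0.11089175  1.14546685
  0.51828314]
```

```bash
python3 -m pendant '[[1,0,0,0,0,0,0.07],[1,0,0,0,0,0,0.14],[1,0,0,0,0,0,0.21],[1,0,0,0,0,0,0.28],[1,0,0,0,0,0,0.28]]'
python3 - <<'E'
from h import *
from bench import r
s=r.read_state();M=R.from_quat(s["eef_rot"]).as_matrix();print(s["torque"],M.T@s["ft_force"],np.degrees(np.arctan2(M[1,0],M[0,0])),s["joint_positions"])
E
```

```text
time: 12.45
ee_pos: [0.5586, 0.1965, 0.1194]
eef_rot: [0.609, 0.793, 0.004, 0.002]
ft_force: [0.9, 1.2, 20.1]
width: 0.0215
grip_force: 55.0
[ 0.06211415 -0.20023126 -0.01675747] [  0.95120852   1.3449371  -20.09483575] 104.95593951846539 [-0.7546378   0.32779287  0.41229143  1.68997239 -0.14309469  1.14517536
 -0.04269123]
```

```bash
cat > q.py <<'E'
from h import *
from bench import r
s=r.read_state();M=R.from_quat(s["eef_rot"]).as_matrix();print("T",s["torque"].round(3),"Ftool",(M.T@s["ft_force"]).round(1),"turned",189.05-np.degrees(np.arctan2(M[1,0],M[0,0])),s["ee_pos"].round(4))
E
python3 -m pendant '[[1,0,0,0,0,0,0.03],[1,0,0,0,0,0,0.06],[1,0,0,0,0,0,0.06],[1,0,0,0,0,0,0.06]]' >/dev/null; python3 q.py
python3 -m pendant '[[1,0,0,0.002,0,0,0.02],[1,0,0,0.002,0,0,0.03],[1,0,0,0.002,0,0,0.03]]'>/dev/null; python3 q.py
```

```text
T [ 0.029 -0.342  0.122] Ftool [ -0.1   2.6 -20.7] turned 91.17837032455752 [0.5587 0.1965 0.1194]
T [-0.151 -0.005  0.414] Ftool [ -0.5   1.6 -24.3] turned 94.76381979462484 [0.5589 0.1965 0.1194]
```

```bash
python3 -m pendant '[[1,0,0,0.001,0,0,0.015],[1,0,0,0.001,0,0,0.015],[1,0,0,0.001,0,0,0.015]]'>/dev/null; python3 q.py
python3 - <<'E'
from h import *
from bench import r,optics
W=optics.camera("wrist")["pixels"];S=optics.camera("scene")["pixels"];D=optics.camera("side")["pixels"]
o=np.zeros((600,700,3),np.uint8);o[:240,:320]=cv2.resize(W,(320,240));o[245:245+330,:600]=cv2.resize(S[140:360,100:500],(600,330));o[:240,330:690]=cv2.resize(D[130:250,225:405],(360,240))
cv2.imwrite("pics/fin.png",o[:,:,::-1])
E
python3 q.py
```

```text
T [-0.197 -0.859  0.028] Ftool [ -0.5   3.6 -23.9] turned 96.60363059753851 [0.5599 0.1962 0.1194]
T [-0.173 -0.853  0.108] Ftool [ -0.5   3.5 -24.5] turned 96.60060214955578 [0.5599 0.1963 0.1194]
```

View pics/fin.png

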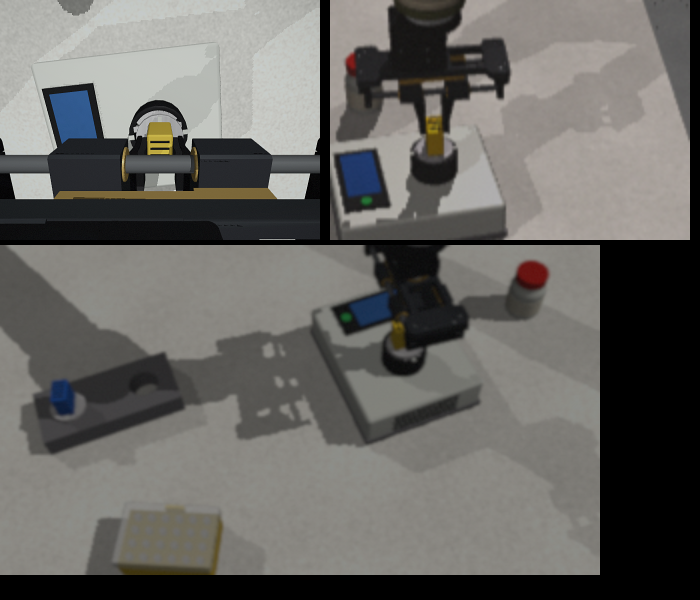

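```bash
python3 -m pendant '[[1,0,0,0,0,0,0],[1,0,0,0,0,0,0]]'; python3 q.py; python3 -m pendant '[[1,0,0,0,0,0,0.015],[1,0,0,0,0,0,0.015],[1,0,0,0,0,0,0.015]]'>/dev/null; python3 q.py
python3 - <<'E'
from h import *
from bench import optics
c=optics.camera("wrist");W=c["pixels"][:,:,::-1];np.savez("pics/w6.npz",**c)
cv2.imwrite("pics/w6.png",cv2.resize(W[180:340,220:420],None,fx=4,fy=3.75,interpolation=cv2.INTER_NEAREST)[:600])
E
```

```text
time: 14.1
ee_pos: [0.5599, 0.1962, 0.1194]
eef_rot: [0.692, 0.722, 0.005, 0.002]
ft_force: [3.2, -0.6, 25.1]
width: 0.0214
grip_force: 55.0
T [-0.104 -0.757  0.081] Ftool [ -0.7   3.4 -25. ] turned 96.60277053296487 [0.5599 0.1962 0.1194]
T [-0.162 -1.071  0.282] Ftool [ -0.5   5.6 -22.4] turned 98.39706402541633 [0.5601 0.1961 0.1195]
```

View pics/w6.png

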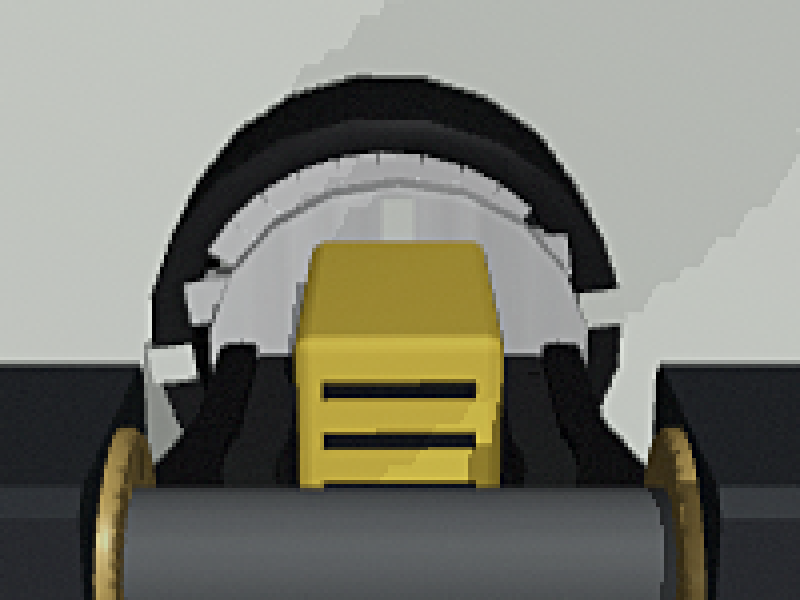

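Still aligned in the jaws, flange on the rim (z unchanged at 0.1194), with torque rising against the stop. The axis has drifted sideways by about 2 mm, so I'll ease it back.

```bash
python3 -m pendant '[[1,0,-0.003,0.001,0,0,0],[1,0,-0.003,0.001,0,0,0],[1,0,-0.003,0.001,0,0,0]]'>/dev/null; python3 q.py;python3 -m pendant '[[1,0,-0.003,0,0,0,0],[1,0,-0.003,0,0,0,0],[1,0,-0.003,0,0,0,0]]'>/dev/null; python3 q.py
```

```text
T [-0.16  -1.756  0.257] Ftool [ -0.3   8.7 -23.4] turned 98.40582806374795 [0.56   0.1961 0.1195]
T [-0.066 -2.522  0.218] Ftool [  0.   10.7 -21.2] turned 98.41525942043991 [0.5598 0.1962 0.1196]
```

```bash
python3 -m pendant '[[1,0,0.008,0.001,0,0,0],[1,0,0.008,0.001,0,0,0],[1,0,0.008,0.001,0,0,0]]'>/dev/null; python3 q.py;python3 -m pendant '[[1,0,0.004,0.001,0,0,0],[1,0,0.004,0.001,0,0,0],[1,0,0.004,0.001,0,0,0]]'>/dev/null; python3 q.py
```

```text
T [-0.34  -0.097  0.169] Ftool [ -1.3   0.5 -29.8] turned 98.39960480146384 [0.5604 0.1962 0.1193]
T [-0.641  1.527  0.172] Ftool [ -2.5  -5.1 -37.8] turned 98.39186488803344 [0.5605 0.1962 0.1193]
```

```bash
python3 -m pendant '[[1,0,-0.003,-0.002,0,0,0],[1,0,-0.003,-0.002,0,0,0],[1,0,-0.003,-0.002,0,0,0.01],[1,0,-0.003,-0.002,0,0,0.01],[1,0,-0.003,-0.002,0,0,0.01]]'>/dev/null; python3 q.py;python3 -m pendant '[[1,0,0,0,0,0,0.01],[1,0,0,0,0,0,0.01],[1,0,0,0,0,0,0.01]]'>/dev/null; python3 q.py
```

```text
T [-0.289 -0.102  0.412] Ftool [ -0.7   1.6 -27.3] turned 99.57026367646795 [0.5605 0.1962 0.1194]
T [-0.294 -0.253  0.56 ] Ftool [ -1.    1.5 -27. ] turned 100.75806587290462 [0.5606 0.1963 0.1194]
```

```bash
python3 -m pendant '[[1,0,0,0,0,0,0],[1,0,0,0,0,0,0],[1,0,0,0,0,0,0],[1,0,0,0,0,0,0]]'; python3 q.py; python3 -c "
from bench import r
print(r.close_job())"
```

```text
time: 17.52
ee_pos: [0.5606, 0.1963, 0.1194]
eef_rot: [0.718, 0.696, 0.005, 0.002]
ft_force: [1.8, -1.3, 27.6]
width: 0.0211
grip_force: 55.3
T [-0.265 -0.286  0.493] Ftool [ -1.1   2.1 -27.6] turned 100.76001441165162 [0.5606 0.1963 0.1194]
the job is handed in; nothing more can be done
None
```

The yellow lamp module is in the socket with its flange on the rim, turned clockwise to the hard stop and handed in at 17.5 s, still gripped (55 N), pressed (about 28 N) and twisted (about 0.5 N m); the gripper read about 100° rather than 90°, which I put down to play in the socket and give in the grip, and the blue module, tip box and jar were not touched.

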